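# Snug down the extraction port's flange crosswise

## Task

Fit the square dust-extraction port on the wooden box by pushing in its four corner fasteners crosswise, a little at a time: first each about half way, one diagonal pair and then the other, then each fully home, again one diagonal pair before the other. Keep the flange near level all the way, never driving a fastener far ahead of its diagonal partner.

Things in the scene. Friction and masses are not known exactly. Their poses are not given: they have to be found in the camera images.
- fastener1_top (a point): Centre of the flat top of a black mushroom-headed push-in fastener (head 32 mm across, 12 mm thick) at a corner of the port flange, at (-60, +60) mm from the port's centre along the box's x and y (robot's side, left); diagonal partner fastener3. Tops of all four stand 136 to 140 mm over the table at the start, 125 mm half in, 110 mm fully home at a hard stop.
- fastener2_top (a point): Top centre of a fastener as fastener1, at (-60, -60) mm (the robot's side, right); diagonal partner fastener4. Each slides straight down only, against a steady 7 to 15 N, and stays where it is left: push on the head from above with shut fingers.
- fastener3_top (a point): Top centre of a fastener as fastener1, at (+60, -60) mm (far side, right); diagonal partner fastener1. The port: an aluminium plate 170 x 170 x 8 mm with an open round spigot in its middle (80 mm across, its rim 13 mm above the heads' tops at the start); it is sprung up under the heads and follows them down.
- fastener4_top (a point): Top centre of a fastener as fastener1, at (+60, +60) mm (far side, left); diagonal partner fastener2. Below is a fixed wooden box 90 mm high, turned up to 23 degrees. Its small round cap with two fasteners already home, a loose spare fastener, screwdriver, carton and batten are bystanders.

How it is judged:
By the outcome, as a careful person would: the job done as asked, in the order asked, and still so for the second after the job is handed in, with the robot touching nothing.
It also fails if it takes over 67 s, if anything falls off the work surface, if the arm or the gripper's body presses on something with over 40 N, if the wrist force passes 120 N, or if a joint passes its speed limit or range.

## Robot

A 6-joint arm with a two-finger parallel gripper is mounted at the origin on the work surface. World frame = base frame: x ahead of the robot, y to its left, z up, the work surface at z = 0. Lengths are in m, angles in rad, forces in N, time in s.
With the tool pointing down it reaches from about 0.3 to 0.875 m from the base axis. Payload 6.4 kg.
Tool frame: the origin (TCP) lies midway between the tips of the shut fingers; the grasp point (between the pads) lies 19 mm behind it; z points along the fingers, y is the line along which they close (so a half turn about z gives the same grasp; the last joint's range is limited). The gripper opens to 85 mm and grips with 20 to 120 N. Pads are 22 mm wide; open, the fingers measure 114 mm over their backs; the gripper's body (76 mm by 85 mm) begins 54 mm behind the grasp point. The pads swing forward as they close: fully open they stand 13 mm farther back than shut.
Start: joints at [-1.345, 0.181, 1.607, -0, 1.354, -0.206], TCP at [0.241, -0.522, 0.231] pointing down, gripper open.
Joint ranges: [-2.99, 2.99], [-0.89, 2.07], [0.3, 2.58], [-1.14, 4.28], [0, 2.63], [-3.12, 3.12]. Speed limits (rad/s): [2.57, 2.57, 3.01, 3.14, 3.14, 3.14].

## Interface

Orientations are given as a unit quaternion [w, x, y, z].
In Python, from bench import sensors, vision, ctrl gives the robot as it stands.
- The arm moves only by the tool carry_out, never from a script. Its argument "deltas" is text: rows parted by semicolons, each of 7 numbers parted by spaces: the shift along the tool's x, y, z in mm, then the turn, a rotation vector about the tool's x, y, z in rad, then the closure, from 0 (fully open) to 1 (shut). In form: tx ty tz ax ay az claw; .... A call has 1 to 12 rows; each row is the pose to reach, as a shift and turn from the pose commanded when the call began, along the tool's axes at that moment; what a row does not reach only later rows make up. A row lasts 1/8 s, in which the tool goes at most 62.5 mm and 10.7 degrees, less where a joint would pass 70% of its speed; a pose out of reach is approached as far as the arm can. A call with a gripper value outside its range is refused whole. The fingers move at their own pace and stop on an object; the grip force is fixed at half the most. Time passes only in rows, so rows that repeat a pose let the fingers close. It gives the time, the measured TCP pose, the force, the opening and the grip force at its end, in the units of the state.
- sensors.get_obs(): the state, without advancing time (a new reading comes with each control period).
- vision.camera(name): name is "scene" or "side" or "wrist"; returns the picture (480x640x3 uint8, blue, green, red); there is no depth.
- vision.camera_model(name): a dict with "K" (3x3 intrinsics, pixels), "extrinsics" (4x4, takes a point from world to camera coordinates); the wrist camera has in their place "hand_eye" (4x4, takes a point from camera to tool coordinates, whose origin is the TCP and whose axes are the flange's). Camera axes: x right, y down, z forward; pixel columns grow to the right and rows downward; lengths in m; the calibration is good to about 2 mm. A picture is of the moment at which its call begins: read the wrist's pose just before it. camera_model takes no time and is no camera call.
- ctrl.hand_in(): hands the job in; it is judged then, once.
The state is a dict: "time_s": time; "q": joint angles; "dq": joint speeds; "joint_efforts": joint torques, N m; "eef_pos": TCP position; "eef_rot": TCP orientation; "wrist_force": force on the tool from outside, world axes, zero at the start; "torque": the same for the moment, N m; "opening": opening from 0.0 (shut) to 1.0 (fully open); "grasp_force": force on a finger pad.
Only numpy, scipy, OpenCV 4.12 (cv2) and the standard library are available. Lean on these libraries where they do the work, as an engineer would, in place of code of your own. Each camera call takes 0.05 s, during which the arm holds its last target. There are 200 camera calls.

## Working session

There is one attempt and no reset: what is moved stays moved. The work goes in short steps, Python scripts to look and compute and a tool call to move; the robot and the scene stay as the last step left them, time stands still between calls to the robot, and variables do not carry over. Pictures are saved under pics/ and viewed, at most 10 in all, crops included, and the job is handed in when it is done.

Besides the shell and the picture viewer there is one more tool, called after "Call:" as a command line: name --argument value ..., lists and objects as JSON in quotes. carry_out: Moves the arm, as the interface text tells. Its arguments: {"type":"object","properties":{"deltas":{"type":"string"}},"required":["deltas"]}

```bash
mkdir -p pics; python3 - <<'E'
from bench import sensors, vision, ctrl
import cv2,numpy as np
o=sensors.get_obs();print(o)
for n in("scene","side"):
    cv2.imwrite(f"pics/{n}0.png",vision.camera(n)); m=vision.camera_model(n);print(n,np.round(m["K"],1).tolist(),np.round(m["extrinsics"],3).tolist())
print(vision.camera_model("wrist"))
E
```

```text
{'time_s': 0.0, 'q': array([-1.34531830e+00,  1.81551675e-01,  1.60798250e+00, -4.48006170e-06,
        1.35375321e+00, -2.06289436e-01]), 'dq': array([-0.0001754 , -0.00158046,  0.0010526 , -0.00063472, -0.00021652,
        0.00204015]), 'joint_efforts': array([ 1.57220635e-03, -4.44871330e+01, -3.51331758e+01, -8.70009626e-05,
        9.17992234e-03, -3.47276136e-05]), 'eef_pos': array([ 0.24052401, -0.52169745,  0.23039047]), 'eef_rot': array([-8.47308203e-04,  9.76787017e-01,  2.14211125e-01, -1.03167414e-05]), 'wrist_force': array([ 0.29408439, -0.25137216, -0.72717284]), 'torque': array([-0.02756863,  0.01756313,  0.01704222]), 'grasp_force': 0.0, 'opening': 0.998579378287559}
scene [[557.5, 0.0, 320.1], [0.0, 557.5, 240.5], [0.0, 0.0, 1.0]] [[-0.726, 0.688, 0.01, 0.386], [0.559, 0.599, -0.573, -0.24], [-0.4, -0.41, -0.82, 1.209], [0.0, 0.0, 0.0, 1.0]]
side [[565.5, 0.0, 312.8], [0.0, 565.5, 232.2], [0.0, 0.0, 1.0]] [[0.984, -0.177, -0.025, -0.544], [-0.109, -0.485, -0.868, 0.224], [0.141, 0.857, -0.496, 0.742], [0.0, 0.0, 0.0, 1.0]]
{'K': array([[414.95814835,   0.        , 315.37086584],
       [  0.        , 414.95814835, 225.6053625 ],
       [  0.        ,   0.        ,   1.        ]]), 'hand_eye': array([[-6.14015039e-04, -9.66327333e-01, -2.57315193e-01,
         6.52501733e-02],
       [ 9.99999703e-01, -7.13107947e-04,  2.91785507e-04,
        -3.96431852e-04],
       [-4.65453820e-04, -2.57314937e-01,  9.66327484e-01,
        -1.41032406e-01],
       [ 0.00000000e+00,  0.00000000e+00,  0.00000000e+00,
         1.00000000e+00]])}
```

View pics/scene0.png

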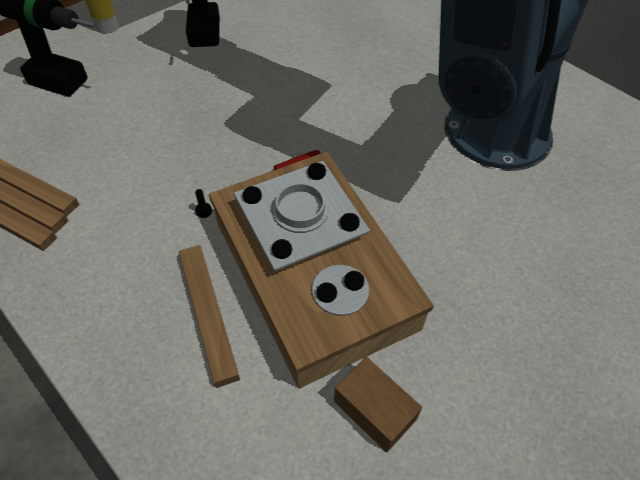

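View pics/side0.png

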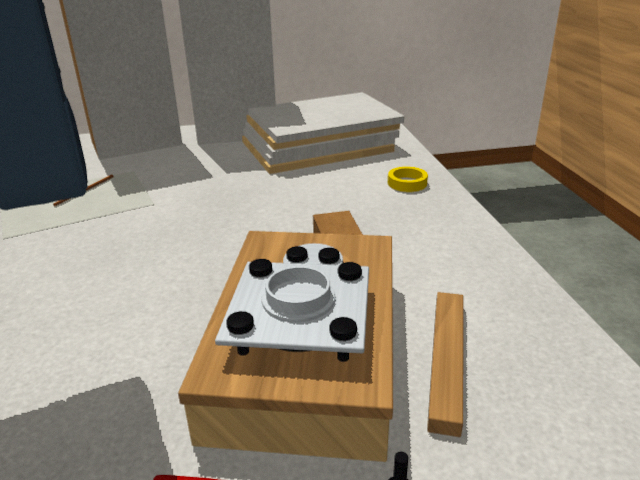

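Both views show the four port heads. In the scene view f1 is at (349,222), f2 at (317,171), f3 at (252,195) and f4 at (282,248). In the side view f1 is at (260,267), f2 at (240,322), f3 at (343,328) and f4 at (349,271).

```bash
cat > h.py <<'E'
from bench import sensors, vision, ctrl
import cv2,numpy as np
def blobs(img,seeds):
    m=(img.max(2)<60).astype(np.uint8)
    n,l,s,c=cv2.connectedComponentsWithStats(m)
    out=[]
    for p in seeds:
        k=[i for i in range(1,n) if np.hypot(*(c[i]-p))<9 and 100<s[i,4]<900]
        k=max(k,key=lambda i:s[i,4]); out.append((c[k],s[k]))
    return out
def ray(n,uv):
    m=vision.camera_model(n);E=m["extrinsics"];R=E[:3,:3]
    o=-R.T@E[:3,3]; d=R.T@np.linalg.solve(m["K"],[*uv,1]);return o,d/np.linalg.norm(d)
def tri(a,b):
    (o1,d1),(o2,d2)=a,b
    A=np.stack([d1,-d2],1);t=np.linalg.lstsq(A,o2-o1,rcond=None)[0]
    p,q=o1+t[0]*d1,o2+t[1]*d2;return (p+q)/2,np.linalg.norm(p-q)
E
python3 - <<'E'
from h import *
S=blobs(cv2.imread("pics/scene0.png"),[(349,222),(317,171),(252,195),(282,248)])
D=blobs(cv2.imread("pics/side0.png"),[(260,267),(240,322),(343,328),(349,271)])
P=[]
for a,b in zip(S,D):
    p,e=tri(ray("scene",a[0]),ray("side",b[0]));P.append(p);print(a[1],b[1],np.round(p*1000,1),round(e*1000,1))
P=np.array(P);c=P.mean(0)
d=[P[2]-P[1],P[3]-P[0]]
print(c,[(np.linalg.norm(v[:2]),np.degrees(np.arctan2(v[1],v[0]))) for v in d],[np.linalg.norm((P[i]-P[j])[:2]) for i,j in((0,1),(3,2),(0,2),(1,3))])
# model: square fit
L=np.array([[-60,60],[-60,-60],[60,-60],[60,60]])/1000
z=(L[:,0]+1j*L[:,1]);w=((P-c)[:,0]+1j*(P-c)[:,1]);a=np.angle((z.conj()*w).sum())
f=z*np.exp(1j*a)+c[0]+1j*c[1];print(np.degrees(a),np.round(np.stack([f.real,f.imag],1)*1000,1).tolist())
o=sensors.get_obs()
from scipy.spatial.transform import Rotation as Ro
R=Ro.from_quat(o["eef_rot"],scalar_first=True).as_matrix();print(np.round(R,3))
for g in f: print(np.round(R.T@(np.array([g.real,g.imag,.175])-o["eef_pos"])*1000,1))
E
```

```text
[340 213  20  18 286] [250 259  22  18 337] [487.6  18.9 130.7] 0.0
[307 163  19  17 254] [227 312  27  22 486] [452.6 -95.6 132.8] 0.4
[242 186  20  18 274] [330 317  27  24 519] [ 567.4 -130.7  132.4] 0.1
[271 239  21  20 323] [338 262  24  19 361] [602.4 -15.9 131.4] 0.1
[ 0.52748323 -0.05582282  0.13182126] [(np.float64(0.12005524892101177), np.float64(-16.955481254736362)), (np.float64(0.11996154166773547), np.float64(-16.9021885730294))] [np.float64(0.11981941807822484), np.float64(0.11993095896125615), np.float64(0.16954837732811115), np.float64(0.16969822816769597)]
-16.95413977169922 [[487.6, 19.1], [452.6, -95.7], [567.4, -130.7], [602.4, -15.9]]
[[ 0.908  0.418 -0.   ]
 [ 0.418 -0.908  0.002]
 [ 0.    -0.002 -1.   ]]
[ 450.7 -387.7   56.2]
[ 370.9 -298.1   56.1]
[ 460.5 -218.3   56. ]
[ 540.3 -307.9   56.1]
```

Call:
carry_out --deltas "450.7 -387.7 30 0 0 0.432 1;450.7 -387.7 30 0 0 0.432 1;450.7 -387.7 30 0 0 0.432 1;450.7 -387.7 30 0 0 0.432 1;450.7 -387.7 30 0 0 0.432 1;450.7 -387.7 30 0 0 0.432 1;450.7 -387.7 30 0 0 0.432 1;450.7 -387.7 30 0 0 0.432 1;450.7 -387.7 30 0 0 0.432 1;450.7 -387.7 30 0 0 0.432 1;450.7 -387.7 30 0 0 0.432 1;450.7 -387.7 30 0 0 0.432 1"

```text
time_s: 1.6
eef_pos: [0.4873, 0.0182, 0.201]
eef_rot: [0.0, 1.0, 0.0, -0.0]
wrist_force: [-0.8, -0.3, 1.3]
opening: -0.002
grasp_force: 0.0
```

Call:
carry_out --deltas "0 -1 30 0 0 0 1;0 -1 55 0 0 0 1;0 -1 60 0 0 0 1;0 -1 64 0 0 0 1;0 -1 67 0 0 0 1;0 -1 70 0 0 0 1;0 -1 73 0 0 0 1;0 -1 75 0 0 0 1;0 -1 76 0 0 0 1;0 -1 76 0 0 0 1"

```text
time_s: 2.85
eef_pos: [0.4882, 0.0187, 0.127]
eef_rot: [0.001, 1.0, -0.0, 0.0]
wrist_force: [-4.4, -2.7, 8.2]
opening: 0.002
grasp_force: 3.5
```

```bash
python3 - <<'E'
from h import *
o=sensors.get_obs();print(o["eef_pos"],o["wrist_force"],o["torque"])
a,b=vision.camera("scene"),vision.camera("side")
cv2.imwrite("pics/b.png",np.hstack([cv2.resize(a[100:320,170:430],(400,338)),cv2.resize(b[200:420,170:430],(400,338))]))
E
```

```text
[0.48817684 0.01865302 0.12700483] [-4.35105373 -2.67841066  8.15276668] [-0.28658695  0.81439252 -0.02086306]
```

View pics/b.png

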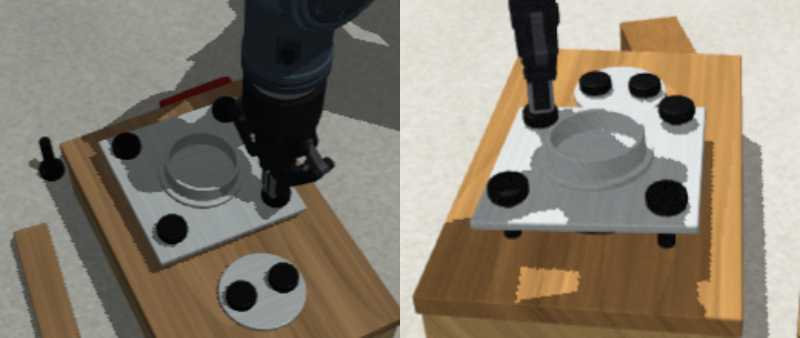

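The fingers sit squarely on f1's head, which is about 2 mm short of 125 mm. I'll finish this push and then cross to f3.

Call:
carry_out --deltas "0 0 2 0 0 0 1;0 0 2.3 0 0 0 1;0 0 2.3 0 0 0 1;0 0 -15 0 0 0 1;0 0 -55 0 0 0 1;40 75 -55 0 0 0 1;80 150 -55 0 0 0 1;80 150 -55 0 0 0 1;80 150 -55 0 0 0 1;80 150 -55 0 0 0 1"

```text
time_s: 4.2
eef_pos: [0.5675, -0.1303, 0.1806]
eef_rot: [-0.0, 1.0, -0.0, 0.0]
wrist_force: [-0.7, -0.3, -0.8]
opening: 0.004
grasp_force: 0.0
```

Call:
carry_out --deltas "0 0 25 0 0 0 1;0 0 39 0 0 0 1;0 0 43 0 0 0 1;0 0 47 0 0 0 1;0 0 50 0 0 0 1;0 0 53 0 0 0 1;0 0 55 0 0 0 1;0 0 56 0 0 0 1;0 0 57 0 0 0 1;0 0 57 0 0 0 1;0 0 57 0 0 0 1"

```text
time_s: 5.58
eef_pos: [0.567, -0.1291, 0.1243]
eef_rot: [-0.001, 1.0, 0.001, -0.001]
wrist_force: [-4.2, 2.7, 6.6]
opening: 0.001
grasp_force: 3.3
```

```bash
python3 - <<'E'
from h import *
o=sensors.get_obs();print(o["eef_pos"],o["wrist_force"])
a,b=vision.camera("scene"),vision.camera("side")
cv2.imwrite("pics/c.png",np.hstack([cv2.resize(a[100:320,170:430],(400,338)),cv2.resize(b[200:420,170:430],(400,338))]))
E
```

```text
[ 0.56703045 -0.12913999  0.12428261] [-4.19055233  2.69336358  6.56129649]
```

View pics/c.png

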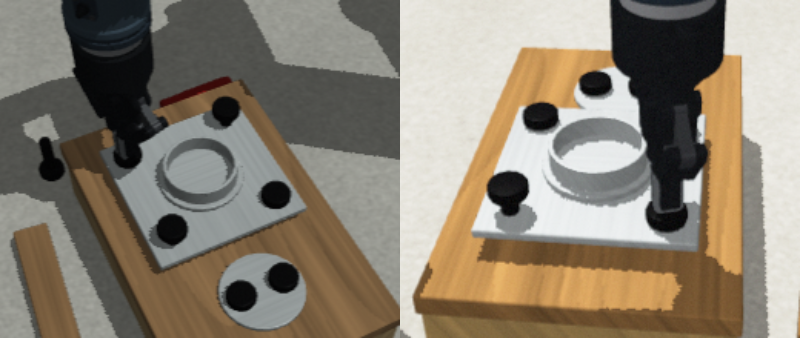

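Here f3 is under the fingers and at half depth (124 mm). Next is f2, then f4.

Call:
carry_out --deltas "0 0 -20 0 0 0 1;0 0 -57 0 0 0 1;-57 -17 -57 0 0 0 1;-115 -35 -57 0 0 0 1;-115 -35 -57 0 0 0 1;-115 -35 -57 0 0 0 1;-115 -35 -57 0 0 0 1"

```text
time_s: 6.55
eef_pos: [0.4541, -0.096, 0.1811]
eef_rot: [0.0, 1.0, 0.0, 0.001]
wrist_force: [0.3, -0.5, 1.0]
opening: 0.001
grasp_force: 0.0
```

Call:
carry_out --deltas "0 0 25 0 0 0 1;0 0 39 0 0 0 1;0 0 43 0 0 0 1;0 0 47 0 0 0 1;0 0 50 0 0 0 1;0 0 53 0 0 0 1;0 0 55 0 0 0 1;0 0 56 0 0 0 1;0 0 56 0 0 0 1;0 0 56 0 0 0 1"

```text
time_s: 7.8
eef_pos: [0.453, -0.0956, 0.1249]
eef_rot: [-0.0, 1.0, -0.0, -0.0]
wrist_force: [-2.3, 1.3, 5.1]
opening: -0.003
grasp_force: 2.5
```

Call:
carry_out --deltas "0 0 -20 0 0 0 1;0 0 -56 0 0 0 1;50 -27 -56 0 0 0 1;100 -54 -56 0 0 0 1;150 -80 -56 0 0 0 1;150 -80 -56 0 0 0 1;150 -80 -56 0 0 0 1;150 -80 -56 0 0 0 1"

```text
time_s: 8.8
eef_pos: [0.602, -0.0161, 0.1804]
eef_rot: [0.0, 1.0, -0.001, -0.0]
wrist_force: [-0.5, -0.4, -0.2]
opening: -0.0
grasp_force: 0.0
```

Call:
carry_out --deltas "0 0 25 0 0 0 1;0 0 39 0 0 0 1;0 0 43 0 0 0 1;0 0 47 0 0 0 1;0 0 50 0 0 0 1;0 0 53 0 0 0 1;0 0 55 0 0 0 1;0 0 57 0 0 0 1;0 0 57 0 0 0 1;0 0 57 0 0 0 1"

```text
time_s: 10.05
eef_pos: [0.6026, -0.0159, 0.1243]
eef_rot: [0.0, 1.0, -0.0, -0.0]
wrist_force: [-4.8, -0.1, 6.2]
opening: 0.0
grasp_force: 3.1
```

```bash
python3 - <<'E'
from h import *
o=sensors.get_obs();print(o["eef_pos"],o["wrist_force"])
a,b=vision.camera("scene"),vision.camera("side")
cv2.imwrite("pics/d.png",np.hstack([cv2.resize(a[100:320,170:430],(400,338)),cv2.resize(b[200:420,170:430],(400,338))]))
E
```

```text
[ 0.60255836 -0.01586916  0.12425878] [-4.80986215 -0.10319208  6.22786783]
```

View pics/d.png

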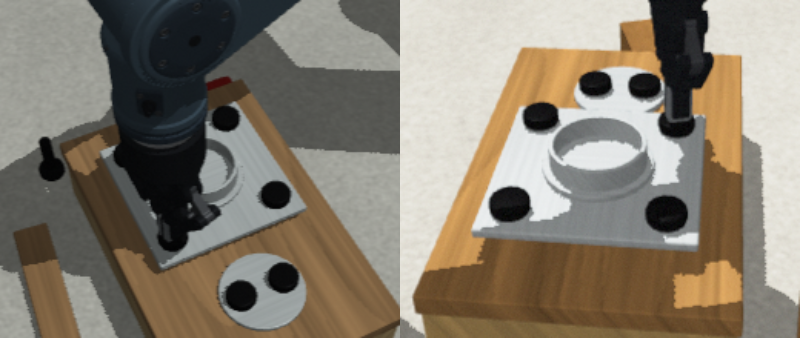

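All four are at about half depth and the flange is level in both views. Now I'll drive them home, starting with f1 and f3.

Call:
carry_out --deltas "0 0 -20 0 0 0 1;0 0 -57 0 0 0 1;-57 -17 -57 0 0 0 1;-115 -35 -57 0 0 0 1;-115 -35 -57 0 0 0 1;-115 -35 -57 0 0 0 1;-115 -35 -57 0 0 0 1"

```text
time_s: 11.02
eef_pos: [0.4896, 0.0189, 0.1815]
eef_rot: [0.0, 1.0, -0.0, 0.001]
wrist_force: [0.8, 0.1, -0.2]
opening: -0.002
grasp_force: 0.0
```

Call:
carry_out --deltas "0 0 40 0 0 0 1;0 0 52 0 0 0 1;0 0 56 0 0 0 1;0 0 60 0 0 0 1;0 0 63 0 0 0 1;0 0 66 0 0 0 1;0 0 69 0 0 0 1;0 0 71 0 0 0 1;0 0 72.5 0 0 0 1;0 0 73.5 0 0 0 1;0 0 73.5 0 0 0 1;0 0 73.5 0 0 0 1"

```text
time_s: 12.52
eef_pos: [0.4875, 0.0194, 0.1099]
eef_rot: [0.0, 1.0, 0.0, -0.001]
wrist_force: [-15.6, 1.0, 26.4]
opening: 0.002
grasp_force: 12.9
```

f1 is at its stop (110 mm, with the force rising to 26 N).

Call:
carry_out --deltas "0 0 -30 0 0 0 1;0 0 -73.5 0 0 0 1;40 75 -73.5 0 0 0 1;80 150 -73.5 0 0 0 1;80 150 -73.5 0 0 0 1;80 150 -73.5 0 0 0 1;80 150 -73.5 0 0 0 1;80 150 -73.5 0 0 0 1"

```text
time_s: 13.52
eef_pos: [0.5675, -0.1293, 0.1805]
eef_rot: [-0.0, 1.0, 0.001, -0.0]
wrist_force: [0.3, 0.6, 0.4]
opening: 0.002
grasp_force: 0.0
```

Call:
carry_out --deltas "0 0 40 0 0 0 1;0 0 52 0 0 0 1;0 0 56 0 0 0 1;0 0 60 0 0 0 1;0 0 63 0 0 0 1;0 0 66 0 0 0 1;0 0 69 0 0 0 1;0 0 71 0 0 0 1;0 0 72.5 0 0 0 1;0 0 73.5 0 0 0 1;0 0 73.5 0 0 0 1;0 0 73.5 0 0 0 1"

```text
time_s: 15.02
eef_pos: [0.5675, -0.1297, 0.11]
eef_rot: [-0.0, 1.0, 0.0, -0.0]
wrist_force: [-10.0, 5.4, 16.0]
opening: 0.0
grasp_force: 8.3
```

Call:
carry_out --deltas "0 0 1 0 0 0 1;0 0 2 0 0 0 1;0 0 2 0 0 0 1"

```text
time_s: 15.4
eef_pos: [0.5676, -0.1298, 0.1099]
eef_rot: [-0.0, 1.0, 0.0, -0.0]
wrist_force: [-15.5, 6.8, 29.8]
opening: -0.005
grasp_force: 14.9
```

Call:
carry_out --deltas "0 0 -30 0 0 0 1;0 0 -75.5 0 0 0 1;-57 -17 -75.5 0 0 0 1;-115 -35 -75.5 0 0 0 1;-115 -35 -75.5 0 0 0 1;-115 -35 -75.5 0 0 0 1;-115 -35 -75.5 0 0 0 1"

```text
time_s: 16.27
eef_pos: [0.4544, -0.0963, 0.1815]
eef_rot: [0.001, 1.0, -0.0, 0.001]
wrist_force: [0.0, 0.6, -0.5]
opening: 0.003
grasp_force: 0.0
```

Call:
carry_out --deltas "0 0 40 0 0 0 1;0 0 52 0 0 0 1;0 0 56 0 0 0 1;0 0 60 0 0 0 1;0 0 63 0 0 0 1;0 0 66 0 0 0 1;0 0 69 0 0 0 1;0 0 71 0 0 0 1;0 0 73 0 0 0 1;0 0 74.5 0 0 0 1;0 0 74.5 0 0 0 1;0 0 74.5 0 0 0 1"

```text
time_s: 17.77
eef_pos: [0.4529, -0.0955, 0.1098]
eef_rot: [-0.0, 1.0, 0.0, -0.001]
wrist_force: [-17.2, 7.1, 34.9]
opening: 0.0
grasp_force: 17.8
```

f3 and f2 are home. Last is f4.

Call:
carry_out --deltas "0 0 -30 0 0 0 1;0 0 -74.5 0 0 0 1;50 -27 -74.5 0 0 0 1;100 -54 -74.5 0 0 0 1;150 -80 -74.5 0 0 0 1;150 -80 -74.5 0 0 0 1;150 -80 -74.5 0 0 0 1;150 -80 -74.5 0 0 0 1"

```text
time_s: 18.77
eef_pos: [0.6022, -0.0161, 0.1808]
eef_rot: [0.0, 1.0, -0.001, 0.0]
wrist_force: [-0.3, 0.1, 0.8]
opening: -0.002
grasp_force: 0.0
```

Call:
carry_out --deltas "0 0 40 0 0 0 1;0 0 52 0 0 0 1;0 0 56 0 0 0 1;0 0 60 0 0 0 1;0 0 63 0 0 0 1;0 0 66 0 0 0 1;0 0 69 0 0 0 1;0 0 71 0 0 0 1;0 0 73 0 0 0 1;0 0 75 0 0 0 1;0 0 75 0 0 0 1;0 0 75 0 0 0 1"

```text
time_s: 20.27
eef_pos: [0.6028, -0.0159, 0.11]
eef_rot: [0.001, 1.0, 0.0, 0.0]
wrist_force: [-14.0, 1.0, 22.9]
opening: 0.003
grasp_force: 11.6
```

Now I'll lift up and back clear, then check.

Call:
carry_out --deltas "0 0 -30 0 0 0 1;0 0 -80 0 0 0 1;0 0 -130 0 0 0 1;-50 0 -180 0 0 0 1;-100 0 -200 0 0 0 1;-150 0 -200 0 0 0 1;-200 0 -200 0 0 0 1;-200 0 -200 0 0 0 1;-200 0 -200 0 0 0 1;-200 0 -200 0 0 0 1"

```text
time_s: 21.52
eef_pos: [0.4037, -0.0157, 0.3058]
eef_rot: [0.0, 1.0, -0.0, 0.0]
wrist_force: [0.5, -0.3, -0.2]
opening: -0.002
grasp_force: 0.0
```

```bash
python3 - <<'E'
from h import *
o=sensors.get_obs();print(o["eef_pos"],o["wrist_force"])
a,b=vision.camera("scene"),vision.camera("side")
cv2.imwrite("pics/e.png",np.hstack([cv2.resize(a[100:320,170:430],(400,338)),cv2.resize(b[200:420,170:430],(400,338))]))
E
```

```text
[ 0.40373374 -0.01570832  0.3058258 ] [ 0.50816331 -0.31202163 -0.20443232]
```

View pics/e.png

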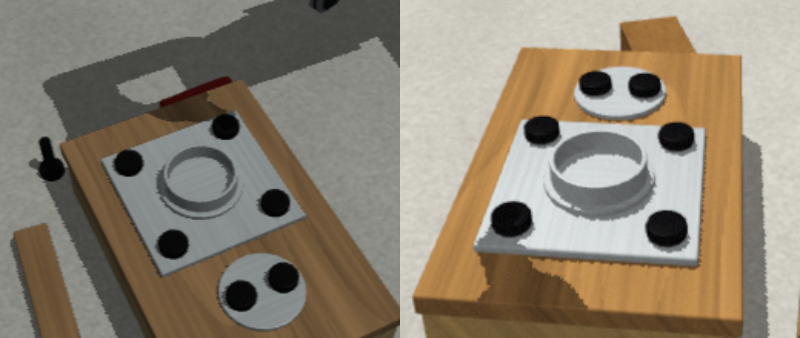

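The flange lies flat on the box, all four heads are home, and the arm is clear.

```bash
python3 -c "
from bench import ctrl
print(ctrl.hand_in())"
```

```text
the job is handed in; nothing more can be done
None
```

All four fasteners are home at about 110 mm, pushed crosswise in two stages (f1, f3, f2, f4 to half way, then the same order to the stop), and the job was handed in about 22 s into the 67 s limit with the arm clear.

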